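Load a turned blank into the spring feeder

ROBOT

A 6-joint arm with a two-finger parallel gripper is mounted at the origin on the work surface. World frame = base frame: x ahead of the robot, y to its left, z up, the work surface at z = 0. Lengths are in m, angles in rad, forces in N, time in s.
With the tool pointing down it reaches from about 0.375 to 0.9 m from the base axis. Payload 3.1 kg.
Tool frame: the origin (TCP) lies at the centre of the arm's flange, where the gripper is bolted on; the fingertips stand 182 mm ahead of it and the grasp point (between the pads) lies 164 mm ahead of it; z points along the fingers, y is the line along which they close (so a half turn about z gives the same grasp; the last joint's range is limited). The gripper opens to 87 mm and grips with 3 to 60 N. Pads are 19 mm wide; open, the fingers measure 117 mm over their backs; the gripper's body (75 mm by 190 mm) begins 51 mm behind the grasp point.
Start: joints at [-0.178, 0.527, 1.433, -0, 1.181, -0.178], TCP at [0.625, 0, 0.405] pointing down, gripper open.
Joint ranges: [-3.08, 3.08], [-0.75, 2.2], [0.22, 2.44], [-1.43, 4.57], [0, 2.65], [-2.85, 2.85]. Speed limits (rad/s): [2.79, 2.79, 3.14, 3.14, 3.14, 3.14].

INTERFACE

Orientations are given as a unit quaternion [x, y, z, w].
In Python, from rig import * gives the robot as it stands.
- The arm moves only by the tool move_arm, never from a script. Its argument "commands" is a list that holds one entry, the list of rows, each a list of 6 numbers: the shift along the tool's x, y, z in units of 40 mm (1.0 is 40 mm), then the turn, a rotation vector about the tool's x, y, z in rad. A call has 1 to 12 rows; each row is the pose to reach, as a shift and turn from the pose commanded when the call began, along the tool's axes at that moment; what a row does not reach only later rows make up. A row lasts 1/8 s, in which the tool goes at most 62.5 mm and 10.7 degrees, less where a joint would pass 70% of its speed; a pose out of reach is approached as far as the arm can. A call with a gripper value outside its range is refused whole. "claw" is the closure, from -1 (fully open) to 1 (shut), so that 0 is half open, set as the call begins (left out, the last holds). The fingers move at their own pace and stop on an object; "squeeze" is the grip in N (left out, the last holds). Time passes only in rows, so rows that repeat a pose let the fingers close. It gives the time, the measured TCP pose, the force, the opening and the grip force at its end, in the units of the state.
- get_obs(): the state, without advancing time (a new reading comes with each control period).
- camera(name): name is "scene" or "side" or "wrist"; returns a dict with "pixels" (480x640x3 uint8, blue, green, red), "range_z" (480x640 float32, m along the optical axis (not along the pixel's ray), 0 where there is no reading), "camera_matrix" (3x3 intrinsics, pixels), "extrinsics" (4x4, takes a point from world to camera coordinates). Camera axes: x right, y up, looking along -z (the intrinsics and any distortion apply to the point x, -y, -z); pixel columns grow to the right and rows downward; lengths in m; the calibration is good to about 2 mm. A picture is of the moment at which its call begins.
- hand_in(): hands the job in; it is judged then, once.
The state is a dict: "time": time; "q": joint angles; "joint_velocities": joint speeds; "joint_torque": joint torques, N m; "position": TCP position; "tool_rot": TCP orientation; "ft_force": force on the tool from outside, world axes, zero at the start; "moment": the same for the moment, N m; "grip_width": finger opening in m; "grip_force": force on a finger pad.
Only numpy, scipy, OpenCV 4.12 (cv2) and the standard library are available. Lean on these libraries where they do the work, as an engineer would, in place of code of your own. Each camera call takes 0.05 s, during which the arm holds its last target. There are 200 camera calls.

TASK

Take the round-flanged turned maple blank and press it, spigot up, down into the spring-loaded feeder until both side latches have snapped over its flange and hold it down. Then let go and leave it sitting there, upright.

Things in the scene. Friction and masses are not known exactly. Their poses are not given: they have to be found in the camera images.
- blank_center (a point): Maple blank to load: round flange 80 mm across, 16 thick (under-edge bevelled 6 mm), under a round spigot 24 mm across, 70 long. Stands spigot up; 55-115 g. Point on its axis half-way up, 43 mm above its underside; z up the spigot. Grip the spigot's upper half. Not wanted: the one with a square 72 mm flange, the plain 36 x 70 mm cylinder; a screwdriver lies near.
- feeder: Feeder fixed on the bench: round aluminium base 160 mm across, four upright steel guide rods round a column 98 mm in clear diameter, bent out at the top to a mouth about 128 mm wide; rod tops 113 mm above the bench. Origin on the column's axis at bench height, z up. Grey latch housings 99 mm high stand at its +y and -y sides, within 82 mm of the axis.
- feeder_latch (a point): Point on the column's axis, level with the flat underside of the two steel latches, 70 mm above the bench. They slide aside on light springs as the flange passes their sloping tops (from 97 mm high), then snap 12 mm over its rim. Holding the spigot, push the flange's top 4 to 12 mm below this level, then let go: it springs up to the latches, its underside 54 mm above the bench.
- follower (a joint): Black disc, 52 mm across, in the column under the blank, on a spring: metres pressed down. 0: free, its top 84 mm above the bench; about 0.030 with a blank latched; 0.044 bottom stop. The spring resists with 3 N at first, rising to 9 N where the blank is latched, 12 N at the stop; with the latches the whole push stays under about 15 N.
There are look-alikes about, which are no part of the job. What is shaped like the part that bears blank_center but green or pink is not meant.

How it is judged:
By the outcome, as a careful person would: the job done as asked, in the order asked, and still so for the second after the job is handed in, with the robot touching nothing.
It also fails if it takes over 38 s, if anything falls off the work surface, if the arm or the gripper's body presses on something with over 40 N, if the wrist force passes 120 N, or if a joint passes its speed limit or range.

## Working session

There is one attempt and no reset: what is moved stays moved. The work goes in short steps, Python scripts to look and compute and a tool call to move; the robot and the scene stay as the last step left them, time stands still between calls to the robot, and variables do not carry over. Pictures are saved under pics/ and viewed, at most 10 in all, crops included, and the job is handed in when it is done.

Besides the shell and the picture viewer there is one more tool, called by a JSON object that holds its "method" and its "body", one argument or row to a line. move_arm: Moves the arm, as the interface text tells. Its arguments: {"type":"object","properties":{"commands":{"type":"array","items":{"type":"array","items":{"type":"array","items":{"type":"number"}}}},"claw":{"type":"number"},"squeeze":{"type":"number"}},"required":["commands"]}

```bash
mkdir -p pics
cat > h.py <<'E'
from rig import *
import numpy as np, cv2
def save(c,n): cv2.imwrite('pics/'+n,c["pixels"])
def cloud(c):
    K=c["camera_matrix"];E=c["extrinsics"];d=c["range_z"]
    v,u=np.mgrid[0:480,0:640]
    p=np.stack([(u-K[0,2])/K[0,0]*d,-(v-K[1,2])/K[1,1]*d,-d],-1)
    w=(p-E[:3,3])@E[:3,:3]
    w[d<=0]=np.nan
    return w
E
python3 - <<'E'
from h import *
a=camera("scene");b=camera("side")
save(a,"a.png");save(b,"b.png")
np.savez("ab.npz",a=cloud(a),b=cloud(b))
o=get_obs();print(o)
E
```

```text
{'time': 0.1, 'q': array([-1.78511675e-01,  5.28352312e-01,  1.43376253e+00, -3.36461425e-06,
        1.18138696e+00, -1.78521661e-01]), 'joint_velocities': array([ 1.70176820e-03, -1.94322646e-03, -6.00802315e-03, -1.68264388e-05,
       -2.76204456e-04, -1.27163795e-03]), 'joint_torque': array([-3.02360622e-04, -4.40987206e+01, -1.77151054e+01,  6.34850166e-02,
        5.34114777e-02, -3.85449334e-05]), 'position': array([6.24694203e-01, 7.69527741e-05, 4.03885687e-01]), 'tool_rot': array([ 7.07102476e-01,  7.07110442e-01, -5.45679034e-04, -7.83227996e-04]), 'ft_force': array([-0.68144881, -0.71635811, -0.03193213]), 'moment': array([-0.05798357, -0.01712073, -0.0136338 ]), 'grip_force': 0.0, 'grip_width': 0.08724538756725253}
```

View pics/a.png

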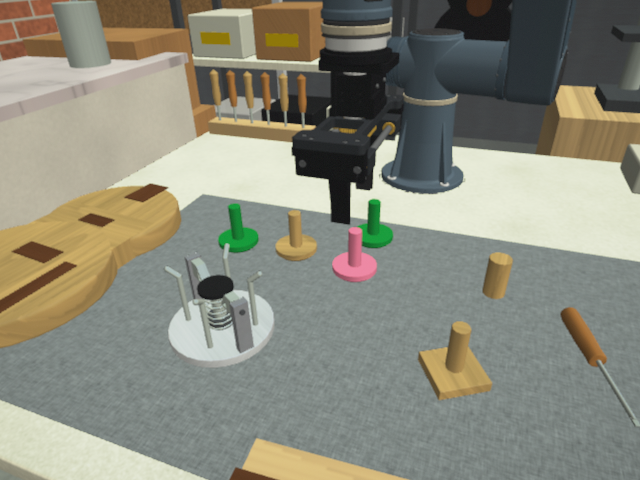

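View pics/b.png

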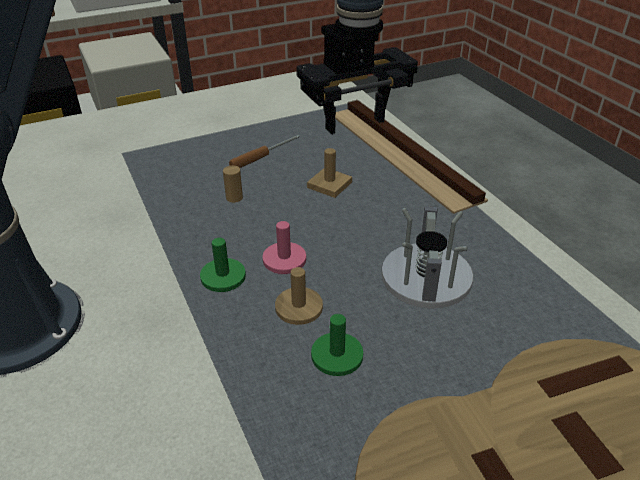

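The scene view shows the candidates: round maple at (296,246), square-flanged at (455,370), plain cylinder at (497,276), greens at (238,238) and (374,233), and pink at (355,265). In the side view the round maple is at (299,304), and that's the one I choose. The feeder is at scene (220,320) and side (428,270).

Run:
```python
from h import *
z=np.load("ab.npz");ims={'a':cv2.imread('pics/a.png'),'b':cv2.imread('pics/b.png')}
seed={'a':dict(blank=(296,246),feed=(220,320),disc=(216,287)),'b':dict(blank=(299,304),feed=(428,270),disc=(431,241))}
def circ(p):
    c,r=cv2.minEnclosingCircle(p.astype(np.float32).reshape(-1,1,2));return np.round(c,4),round(r,4)
for k in 'ab':
    w=z[k];hsv=cv2.cvtColor(ims[k],cv2.COLOR_BGR2HSV)
    v,u=np.mgrid[0:480,0:640]
    s=seed[k]['blank'];m=(abs(u-s[0])<28)&(abs(v-s[1]+8)<45)&(hsv[...,1]>90)&(hsv[...,0]>8)&(hsv[...,0]<25)
    p=w[m];p=p[~np.isnan(p[:,0])]
    print(k,'blank top z',np.percentile(p[:,2],[1,50,99]))
    f=p[(p[:,2]>.010)&(p[:,2]<.02)];print(' flange',circ(f[:,:2]),len(f))
    t=p[p[:,2]>.083];print(' top',t.mean(0),len(t)); t=p[(p[:,2]>.03)&(p[:,2]<.08)];print(' spig',t.mean(0))
    s=seed[k]['feed'];m=(abs(u-s[0])<70)&(abs(v-s[1])<90)
    p=w[m];p=p[~np.isnan(p[:,0])]
    f=p[(p[:,2]>.005)&(p[:,2]<.03)];h,_=np.histogram(p[:,2],np.arange(0,.13,.005));print(' feedz',h)
    s=seed[k]['disc'];m=(abs(u-s[0])<25)&(abs(v-s[1])<14)&(hsv[...,2]<60)
    q=w[m];q=q[abs(q[:,2]-.084)<.006];print(' disc',circ(q[:,:2]),q.mean(0),len(q))
    c0=q.mean(0)[:2];r=np.hypot(*(p[:,:2]-c0).T)
    g=p[(p[:,2]>.106)&(r<.08)];
    if len(g):
        l=np.zeros(len(g),int)-1;n=0
        for i in range(len(g)):
            if l[i]<0:
                l[np.hypot(*(g[:,:2]-g[i,:2]).T)<.02]=n;n+=1
        print(' rods',[np.round(g[l==j].mean(0)-[*c0,0],3).tolist()+[int((l==j).sum())] for j in range(n)])
    g=p[(p[:,2]>.09)&(p[:,2]<.102)&(r<.09)&(r>.03)];an=np.degrees(np.arctan2(g[:,1]-c0[1],g[:,0]-c0[0]))
    print(' high angles',np.histogram(an,np.arange(-180,181,15))[0])
a=ims['a'][180:300,200:420];cv2.imwrite('pics/c.png',cv2.resize(a,None,fx=3.6,fy=3.6))
```

```text
a blank top z [0.00464586 0.0181497  0.08800639]
 flange (array([ 0.4387, -0.1682]), 0.0407) 659
 top [ 0.44127496 -0.16718926  0.08655967] 73
 spig [ 0.44473611 -0.16489617  0.0552453 ]
 feedz [15436   374   551  4038   243   203   299   193   153   174   148   158
   138   155   172   181   441   637   213   394   210   106   107     0
     0]
 disc (array([ 0.6769, -0.1906]), 0.0261) [ 0.67923456 -0.18897324  0.0850187 ] 644
 rods [[-0.065, -0.017, 0.11, 44], [0.013, -0.064, 0.11, 52], [-0.017, 0.061, 0.11, 50], [0.062, 0.014, 0.111, 47]]
 high angles [ 25  14   0 149 114   0  47   0   0   0   0   0  20  14   0 198 138   0
  24  20   0   0   0   0]
b blank top z [0.00856823 0.01818072 0.08875463]
 flange (array([ 0.4367, -0.1713]), 0.0405) 1011
 top [ 0.43597946 -0.17174642  0.08714884] 123
 spig [ 0.43359691 -0.17748365  0.0543253 ]
 feedz [16234  1793   576  2601   190   345   141    89    84    89   101   114
   100    98   102    98   257   494   124   255   180    69    78     9
     0]
 disc (array([ 0.6768, -0.1956]), 0.0542) [ 0.67390233 -0.1936779   0.08542466] 522
 rods [[-0.015, 0.063, 0.11, 37], [0.063, 0.016, 0.11, 41], [-0.063, -0.016, 0.111, 31], [0.015, -0.063, 0.111, 35]]
 high angles [ 17   6   0 122  79   0  24   4   0   0   0   0  22  10   0 106  75   0
  21  11   0   0   0   0]
```

View pics/c.png

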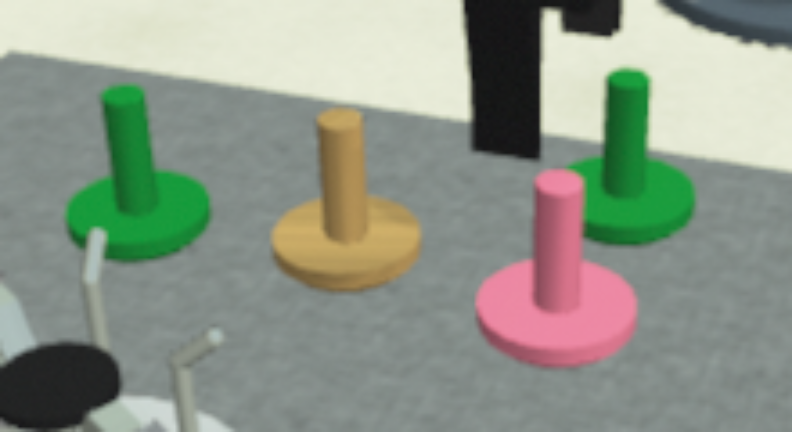

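The crop confirms the choice. The round-flange, wood-coloured blank is at crop (345,240), with green and pink look-alikes on either side. The blank's axis is at about (0.438,-0.170). The feeder axis is at about (0.676,-0.192) and its latch line lies at about 59°. I'll close the fingers along -31°, across the latches.

{"method": "move_arm", "body": {
  "commands": [
    [[-0.6,-0.66,0.2,0,0,0.1],[-1.4,-1.6,0.7,0,0,0.25],[-2.3,-2.6,1.3,0,0,0.4],[-3.2,-3.5,1.9,0,0,0.5],[-3.9,-4.3,2.5,0,0,0.54],[-4.2,-4.62,2.85,0,0,0.54],[-4.25,-4.67,2.87,0,0,0.54],[-4.25,-4.67,2.87,0,0,0.54],[-4.25,-4.67,2.87,0,0,0.54]]
  ],
  "claw": -0.3,
  "squeeze": 25
}}

```text
time: 1.23
position: [0.439, -0.1696, 0.2906]
tool_rot: [0.87, 0.493, 0.0, 0.001]
ft_force: [-0.3, -0.4, -0.9]
grip_width: 0.0568
grip_force: 0.0
```

Run:
```python
from h import *
c=camera("wrist");save(c,"w1.png");w=cloud(c)
hsv=cv2.cvtColor(c["pixels"],cv2.COLOR_BGR2HSV)
o=get_obs();print(o["position"],o["tool_rot"],o["time"],o["grip_width"])
m=(hsv[...,1]>90)&(hsv[...,0]>8)&(hsv[...,0]<25)
for lo,hi in((.082,.092),(.012,.021)):
    t=m&(w[...,2]>lo)&(w[...,2]<hi)&(np.hypot(w[...,0]-.438,w[...,1]+.17)<.06)
    p=w[t]
    if len(p)>5:print(len(p),p.mean(0),cv2.minEnclosingCircle(p[:,:2].astype(np.float32).reshape(-1,1,2)))
```

```text
[ 0.43894756 -0.16951327  0.29053188] [8.69744817e-01 4.93500935e-01 4.22980710e-04 7.75940712e-04] 1.275 0.05681433292141109
97 [ 0.44332167 -0.16163214  0.08371247] ((0.43743905425071716, -0.16658739745616913), 0.011726238764822483)
124 [ 0.44544582 -0.15234994  0.01602353] ((0.4382476806640625, -0.1591814160346985), 0.03870387002825737)
```

View pics/w1.png

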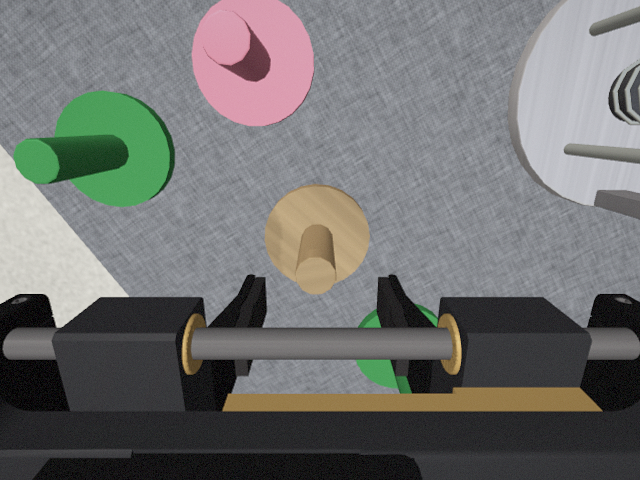

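The wrist view shows the chosen blank at (316,240), its spigot top at (316,276) centred between the fingers (centre column about 321). I'm going down and closing.

{"method": "move_arm", "body": {
  "commands": [
    [[0,0,0.4,0,0,0],[0,0,0.9,0,0,0],[0,0,1.25,0,0,0],[0,0,1.36,0,0,0],[0,0,1.36,0,0,0]]
  ]
}}

```text
time: 1.9
position: [0.4383, -0.1699, 0.2355]
tool_rot: [0.87, 0.493, -0.0, -0.0]
ft_force: [-0.5, -0.5, -0.6]
grip_width: 0.0568
grip_force: 0.0
```

{"method": "move_arm", "body": {
  "commands": [
    [[0,0,0,0,0,0],[0,0,0,0,0,0],[0,0,0,0,0,0],[0,0,0,0,0,0],[0,0,0,0,0,0],[0,0,0,0,0,0]]
  ],
  "claw": 1,
  "squeeze": 35
}}

```text
time: 2.65
position: [0.4381, -0.1699, 0.2356]
tool_rot: [0.87, 0.493, -0.0, -0.0]
ft_force: [-0.6, 0.3, 2.6]
grip_width: 0.0232
grip_force: 35.0
```

{"method": "move_arm", "body": {
  "commands": [
    [[0,0,-0.3,0,0,0],[0,0,-1.0,0,0,0],[0,0,-2.0,0,0,0],[0,0,-3.0,0,0,0],[0,0,-3.6,0,0,0],[0.3,0.7,-3.75,0,0,0],[0.8,1.7,-3.75,0,0,0],[1.3,2.8,-3.75,0,0,0],[1.8,3.9,-3.75,0,0,0],[2.3,4.8,-3.75,0,0,0],[2.55,5.3,-3.75,0,0,0],[2.59,5.39,-3.75,0,0,0]]
  ]
}}

```text
time: 4.15
position: [0.6771, -0.1918, 0.3855]
tool_rot: [0.87, 0.493, 0.0, 0.0]
ft_force: [0.0, -0.6, -1.4]
grip_width: 0.0231
grip_force: 35.0
```

{"method": "move_arm", "body": {
  "commands": [
    [[0,0,0,0,0,0],[0,0,0,0,0,0],[0,0,0,0,0,0]]
  ]
}}

```text
time: 4.53
position: [0.6756, -0.192, 0.3858]
tool_rot: [0.87, 0.493, -0.0, -0.0]
ft_force: [0.2, -0.6, -0.8]
grip_width: 0.0228
grip_force: 35.0
```

Run:
```python
from h import *
a=camera("scene");b=camera("side");save(a,"a2.png");save(b,"b2.png")
o=get_obs();P=o["position"];print(P,o["tool_rot"],o["ft_force"],o["grip_width"])
ctr={}
for n,c in(("a",a),("b",b)):
    w=cloud(c);hsv=cv2.cvtColor(c["pixels"],cv2.COLOR_BGR2HSV)
    m=(hsv[...,1]>80)&(hsv[...,0]>8)&(hsv[...,0]<25)&(np.hypot(w[...,0]-P[0],w[...,1]-P[1])<.06)&(w[...,2]>.12)
    p=w[m];print(n,len(p),np.percentile(p[:,2],[1,25,50,75,99]))
    f=p[p[:,2]<.172]
    print(' flange',cv2.minEnclosingCircle(f[:,:2].astype(np.float32).reshape(-1,1,2)))
    r=w[(w[...,2]>.104)&(w[...,2]<.116)&(np.hypot(w[...,0]-.676,w[...,1]+.192)<.085)&(hsv[...,1]<60)]
    an=np.degrees(np.arctan2(r[:,1]+.192,r[:,0]-.676))%360
    g=[r[abs((an-t+180)%360-180)<20] for t in(14,104,194,284)]
    print(' rods',[np.round(x.mean(0),4).tolist()+[len(x)] for x in g],'centre',np.mean([x.mean(0) for x in g],0))
im=np.hstack([a["pixels"][80:400,80:400],b["pixels"][60:380,270:590]])
cv2.imwrite('pics/d.png',cv2.resize(im,None,fx=1.25,fy=1.25))
```

```text
[ 0.67591325 -0.19204755  0.38585244] [ 8.70189090e-01  4.92717919e-01 -1.86364890e-05 -4.74214287e-06] [-0.33553968  0.26990819 -0.48062256] 0.02306466800838919
a 3110 [0.1562681  0.16731993 0.17566333 0.23751075 0.40408552]
 flange ((0.6779736876487732, -0.1915837675333023), 0.04006795585155487)
 rods [[0.7408, -0.1746, 0.1107, 49], [0.6626, -0.1285, 0.1094, 59], [0.6204, -0.2021, 0.1041, 1], [0.6919, -0.2524, 0.1093, 63]] centre [ 0.67891472 -0.18939485  0.10836624]
b 2278 [0.15794207 0.16779047 0.17408048 0.23829519 0.38039077]
 flange ((0.6761988401412964, -0.1930863857269287), 0.04196491092443466)
 rods [[0.7351, -0.1797, 0.1089, 36], [0.6596, -0.1318, 0.1094, 46], [0.6119, -0.209, 0.1101, 36], [0.6885, -0.2556, 0.1104, 39]] centre [ 0.67379939 -0.19399714  0.10971835]
```

View pics/d.png

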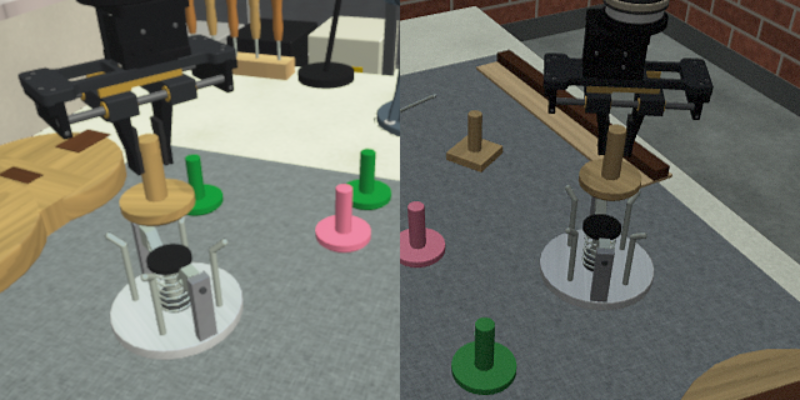

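Both views show the blank upright in the fingers over the column. The flange is at d.png (157,200) left and (610,180) right. Its centre is within about 1.5 mm of the rods' centre, so I'm pressing down.

{"method": "move_arm", "body": {
  "commands": [
    [[0,0,0.3,0,0,0],[0,0,0.7,0,0,0],[0,0,1.1,0,0,0],[0,0,1.35,0,0,0],[0,0,1.5,0,0,0],[0,0,1.6,0,0,0],[0,0,1.7,0,0,0],[0,0,1.8,0,0,0],[0,0,1.9,0,0,0],[0,0,1.9,0,0,0]]
  ],
  "squeeze": 55
}}

```text
time: 5.88
position: [0.6765, -0.1921, 0.3104]
tool_rot: [0.87, 0.493, 0.0, 0.001]
ft_force: [-0.9, 0.5, 3.9]
grip_width: 0.023
grip_force: 55.0
```

{"method": "move_arm", "body": {
  "commands": [
    [[0,0,0.1,0,0,0],[0,0,0.2,0,0,0],[0,0,0.3,0,0,0],[0,0,0.4,0,0,0],[0,0,0.5,0,0,0],[0,0,0.6,0,0,0],[0,0,0.7,0,0,0],[0,0,0.74,0,0,0],[0,0,0.74,0,0,0],[0,0,0.74,0,0,0]]
  ]
}}

```text
time: 7.12
position: [0.6766, -0.1921, 0.282]
tool_rot: [0.87, 0.493, 0.001, 0.001]
ft_force: [-3.2, 0.9, 8.9]
grip_width: 0.0226
grip_force: 55.0
```

Run:
```python
from h import *
a=camera("scene");b=camera("side")
o=get_obs();print(o["position"],o["ft_force"])
for n,c in(("a",a),("b",b)):
    w=cloud(c);hsv=cv2.cvtColor(c["pixels"],cv2.COLOR_BGR2HSV)
    m=(hsv[...,1]>80)&(hsv[...,0]>8)&(hsv[...,0]<25)&(np.hypot(w[...,0]-.676,w[...,1]+.192)<.045)&(w[...,2]>.03)&(w[...,2]<.11)
    p=w[m];print(n,np.histogram(p[:,2],np.arange(.03,.111,.004))[0])
im=np.hstack([a["pixels"][200:380,130:310],b["pixels"][150:330,340:520]])
cv2.imwrite('pics/e.png',cv2.resize(im,None,fx=2.2,fy=2.2))
```

```text
[ 0.67661873 -0.19206061  0.2820174 ] [-1.89277809  0.42722101  9.31055677]
a [  4   2   0   0   3   9  65  65 720  33  36  39  41  34  43  37  39  29
  39  37]
b [  1   0   0   0   0   3  34  68 570  51  18  24  27  25  29  26  26  25
  27  30]
```

View pics/e.png

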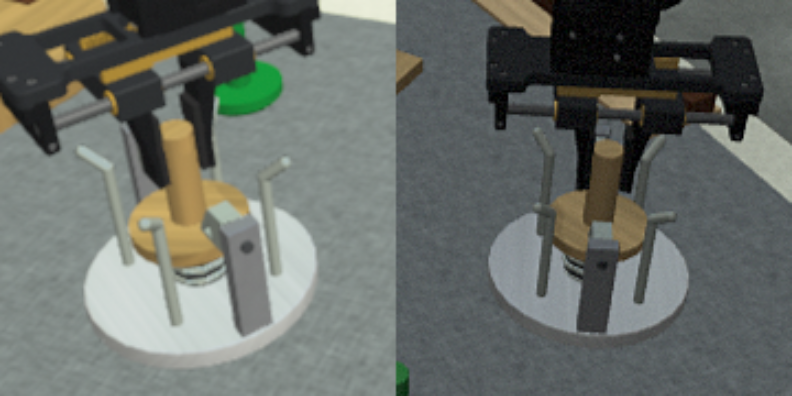

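The views show the flange at e.png (190,225) and (597,225), about 7 mm below the latch level, with the near latch over its rim. I'll push 2 mm more to be sure of both latches, ease up and open.

{"method": "move_arm", "body": {
  "commands": [
    [[0,0,0.05,0,0,0],[0,0,0.05,0,0,0],[0,0,0.05,0,0,0],[0,0,0.0,0,0,0],[0,0,-0.05,0,0,0],[0,0,-0.1,0,0,0],[0,0,-0.1,0,0,0]]
  ]
}}

```text
time: 8.1
position: [0.6766, -0.192, 0.286]
tool_rot: [0.87, 0.493, 0.001, 0.001]
ft_force: [-1.9, 1.0, 7.6]
grip_width: 0.0228
grip_force: 55.0
```

{"method": "move_arm", "body": {
  "commands": [
    [[0,0,0,0,0,0],[0,0,0,0,0,0],[0,0,0,0,0,0],[0,0,0,0,0,0],[0,0,0,0,0,0],[0,0,0,0,0,0]]
  ],
  "claw": -0.3
}}

```text
time: 8.85
position: [0.6764, -0.192, 0.2838]
tool_rot: [0.87, 0.493, -0.0, -0.0]
ft_force: [-0.4, -0.6, 0.8]
grip_width: 0.056
grip_force: 0.0
```

{"method": "move_arm", "body": {
  "commands": [
    [[0,0,-0.2,0,0,0],[0,0,-0.6,0,0,0],[0,0,-1.2,0,0,0],[0,0,-2,0,0,0],[0,0,-2.8,0,0,0],[0,0,-3.2,0,0,0],[0,0,-3.2,0,0,0],[0,0,-3.2,0,0,0]]
  ]
}}

```text
time: 9.85
position: [0.6759, -0.1918, 0.4106]
tool_rot: [0.87, 0.493, -0.001, -0.001]
ft_force: [-0.0, 0.4, 0.7]
grip_width: 0.057
grip_force: 0.0
```

Run:
```python
from h import *
a=camera("scene");b=camera("side")
o=get_obs();print(o["time"],o["position"],o["ft_force"])
for n,c in(("a",a),("b",b)):
    w=cloud(c);hsv=cv2.cvtColor(c["pixels"],cv2.COLOR_BGR2HSV)
    m=(hsv[...,1]>80)&(hsv[...,0]>8)&(hsv[...,0]<25)&(np.hypot(w[...,0]-.676,w[...,1]+.192)<.045)&(w[...,2]>.03)&(w[...,2]<.16)
    p=w[m];f=p[(p[:,2]>.064)&(p[:,2]<.078)];A=np.c_[f[:,:2]-[.676,-.192],np.ones(len(f))]
    print(n,np.percentile(f[:,2],[5,50,95]),'plane',np.linalg.lstsq(A,f[:,2],rcond=None)[0],'top',np.percentile(p[:,2],99.5))
im=np.hstack([a["pixels"][200:380,130:310],b["pixels"][150:330,340:520]])
cv2.imwrite('pics/f.png',cv2.resize(im,None,fx=2.2,fy=2.2))
```

```text
9.95 [ 0.67601447 -0.19183233  0.41010271] [-0.32012633  0.18113025  0.460781  ]
a [0.06710883 0.07141851 0.07331892] plane [-0.02408426 -0.0146358   0.07142092] top 0.14208980893889184
b [0.06714222 0.07187728 0.0744464 ] plane [0.01853259 0.02137796 0.07179535] top 0.14332009380309285
```

View pics/f.png

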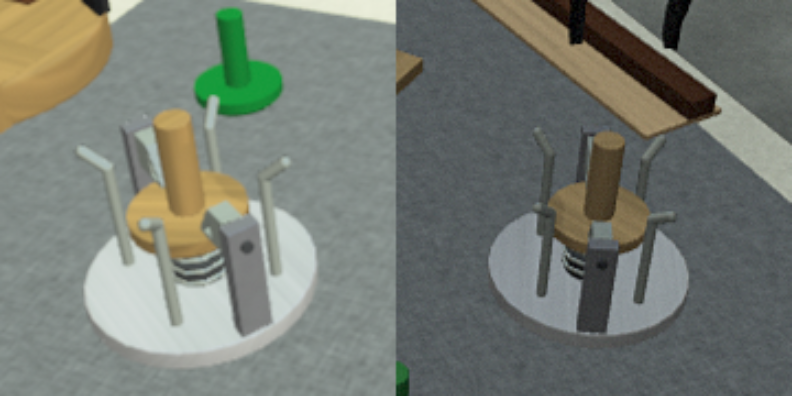

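The blank is upright with its flange level at about 71 mm, held under both latches, which show at f.png (225,220) and (150,155). The arm is clear, so I'm handing in.

```bash
python3 -c "
from rig import *
print(hand_in())"
```

```text
the job is handed in; nothing more can be done
None
```

The round-flanged maple blank is in the feeder, upright and held down under both latches, with the gripper clear of it; I handed the job in at about 10 s.

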